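# Tip the calibration plate out of its flush holder and put it away

### The arm

A 6-joint arm with a two-finger parallel gripper is mounted at the origin on a cart in front of the work surface, level with it; the furniture and walls round the work are solid. World frame = base frame: x ahead of the robot, y to its left, z up, the work surface at z = 0. Lengths are in m, angles in rad, forces in N, time in s.
With the tool pointing down it reaches from about 0.35 to 0.85 m from the base axis. Payload 8.1 kg.
Tool frame: the origin (TCP) lies midway between the tips of the shut fingers; the grasp point (between the pads) lies 19 mm behind it; x points along the fingers, y is the direction in which the jaws open and shut, and the axes are right-handed (so a half turn about x gives the same grasp; the last joint's range is limited). The gripper opens to 93 mm and grips with 3 to 60 N. Pads are 15 mm wide; open, the fingers measure 128 mm over their backs; the gripper's body (75 mm by 188 mm) begins 65 mm behind the grasp point.
Start: joints at [-1.278, 0.13, 1.488, -0, 1.523, -0.085], TCP at [0.221, -0.558, 0.219] pointing down, gripper open.
Joint ranges: [-2.96, 2.96], [-0.89, 2.26], [0.02, 2.5], [-1.34, 4.48], [0, 2.73], [-2.66, 2.66]. Speed limits (rad/s): [2.39, 2.39, 2.79, 3.14, 3.14, 3.14].

### API

Orientations are given as a unit quaternion [w, x, y, z].
In Python, from station import r gives the robot as it stands.
- The arm moves only by the tool jog_arm, never from a script. Its argument "steps" is a list of rows, each a list of 7 numbers: the shift along the tool's x, y, z in m, then the turn, a rotation vector about the tool's x, y, z in degrees, then the finger opening in m, from 0 to 0.093. In form: [[tx, ty, tz, rx, ry, rz, claw], ...]. A call has 1 to 8 rows; each row is the pose to reach, as a shift and turn from the pose commanded when the call began, along the tool's axes at that moment; what a row does not reach only later rows make up. A row lasts 1/10 s, in which the tool goes at most 50 mm and 8.59 degrees, less where a joint would pass 70% of its speed; a pose out of reach is approached as far as the arm can. A call with a gripper value outside its range is refused whole. The fingers move at their own pace and stop on an object; the grip force is fixed at half the most. Time passes only in rows, so rows that repeat a pose let the fingers close. It gives the time, the measured TCP pose, the force and the opening at its end, in the units of the state.
- r.read_state(): the state, without advancing time (a new reading comes with each control period).
- r.snapshot(name): name is "scene" or "top" or "wrist"; returns (picture, depth): 480x640x3 uint8, red, green, blue; 480x640 float32, m along the optical axis (not along the pixel's ray), 0 where there is no reading.
- r.camera_params(name): a dict with "fx", "fy", "cx", "cy" (pixels), "pose" (4x4, takes a point from camera to world coordinates); the wrist camera has in their place "mount" (4x4, takes a point from camera to tool coordinates, whose origin is the TCP and whose axes are the tool frame's). Camera axes: x right, y down, z forward; pixel columns grow to the right and rows downward; lengths in m; the calibration is good to about 2 mm. A picture is of the moment at which its call begins: read the wrist's pose just before it. camera_params takes no time and is no camera call.
- r.close_job(): hands the job in, once; it reports no verdict.
The state is a dict: "t": time; "joint_pos": joint angles; "dq": joint speeds; "joint_efforts": joint torques, N m; "ee_pos": TCP position; "ee_rot": TCP orientation; "ft_force": force on the tool from outside, world axes, zero at the start; "moment": the same for the moment, N m; "grip_width": opening from 0.0 (shut) to 1.0 (fully open).
Only numpy, scipy, OpenCV 4.12 (cv2) and the standard library are available. Lean on these libraries where they do the work, as an engineer would, in place of code of your own. Each camera call takes 0.05 s, during which the arm holds its last target. There are 200 camera calls.

### The job

The flat metal calibration plate lies flush in its grey holder: press it down at the thumb-notch end so that the other end tips up and stays up, then grasp it by the raised end and lift it out. Lay it flat on the insert in the open slide box, lowering it in rather than dropping it, and shut the lid fully.

Things in the scene. Friction and masses are not known exactly. Their poses are not given: they have to be found in the camera images.
- plate_mid (a point): Centre (half-way up) of the loose aluminium plate: 34 mm wide (x), 120 mm long (y), 8 mm thick (z), 0.11 kg, two cross lines engraved on top. It starts in the holder's slot, its top flush with the rim, its axes parallel to the holder's, its centre over the holder's origin and 40 mm above the underside; there is no room beside it for a finger.
- holder: Fixed grey block, origin on its underside below the plate's middle; spans x -47..47, y -90..78 mm, rim 44 mm high. Slot along y, 37 mm wide, to y = 61.5 mm. From y = -40 to -78 mm it widens to a thumb well 48 mm wide, 38 mm deep, that reaches 18 mm past the plate; the end wall beyond has a thumb notch 36 mm wide. So the -y end is the one to press.
- cradle (a joint): See-saw cradle under the plate, axis along the holder's x at y = -4, z = 16 mm. 0 rad: plate flush. 0.38 rad: end stop, -y end some 23 mm down, +y end up. It tips over centre: under 1 N at the press spot moves it, and past about 0.3 rad it stays tipped when let go. A push down on the raised end tips it back. A low lip on it stops the plate sliding down.
- press_spot (a point): Point on the cradle where the plate's top face is to be pressed: on the top face, 12 mm from the plate's -y end, mid-width. It moves down about 20 mm (and 9 mm towards -y) as the cradle tips to its stop.
- lift_spot (a point): Point on the cradle at mid-thickness of the plate, mid-width, 15 mm from its +y end: where to grasp across the 34 mm width. Level with the slot at first; with the cradle at 0.38 rad it is about 12 mm above the rim and the plate's underside there about 8 mm above the rim, the fingers having free room on both sides. Its z axis is normal to the plate's face, its y axis runs along the plate.
- case: Fixed blue slide box, origin at the centre of its underside: 90 mm deep (x), 140 mm wide (y); hinge side at +x, front with catch at -x. Inside, a dark insert holds glass slides nearly flush with its flat top: the room above it spans x -41..44, y -67..67 mm; the insert's top is 17.5 mm and the walls are 22 mm above the underside. The plate fits with its length along y.
- case_lid (a joint): Lid of the slide box, hinged about its y axis at x = 47 mm, z = 22 mm. 0 rad: shut (35 mm high in all); 1.92 rad: open, leaning back, its free edge about 112 mm above the bench, its outer face about 80 mm behind the box's origin at 70 mm height. Once swung forward past about 1.2 rad it sinks shut by itself in 2 to 3 s.
Things that resemble listed ones, but are neither listed nor needed, are in the scene too. Of the things like the part that bears plate_mid, leave any that is blue; of the rest the larger one is meant.

How it is judged:
On the way, in this order (a step that is already met when the one before it is completed fails the run):
1. the plate is tipped up in its holder, resting on the tilted cradle with its far end out of the slot (value of joint cradle above 0.3 rad and angle between plate_mid's own z axis and vertical above 0.25 rad and horizontal distance between plate_mid and holder below 0.025 m), for 0.2 s.
2. the plate is lifted clear of the holder in the gripper (z of plate_mid in the frame of holder above 0.09 m and contact force between the fingers and plate above 0.5 N), for 0.1 s.
3. the plate lies flat in the open slide box, let go (z of plate_mid in the frame of case below 0.0245 m and x of plate_mid in the frame of case between -0.03 and 0.033 m and horizontal distance between plate_mid and case below 0.035 m and angle between plate_mid's own z axis and vertical below 0.1 rad and contact force between the fingers and plate below 0.1 N and value of joint case_lid above 0.8 rad), for 0.2 s.
At the end, for the whole second after the job is handed in: The plate lies still and flat (within 0.1 rad) on the insert in the slide box, its centre within 35 mm of the box's centre, and the lid is shut (under 0.05 rad) (value of joint case_lid below 0.05 rad and z of plate_mid in the frame of case between 0.016 and 0.0245 m and horizontal distance between plate_mid and case below 0.035 m and angle between plate_mid's own z axis and vertical below 0.1 rad and linear speed of plate below 0.02 m/s); the robot touches nothing.
It fails at once if the plate is dropped from a height (loose in the air, more than 100 mm up, away from its holder) (height (world z) of plate_mid above 0.1 m and contact force between the fingers and plate below 0.01 N).
It also fails if it takes over 67 s, if anything falls off the work surface, if the arm or the gripper's body presses on something with over 40 N, if the wrist force passes 120 N, or if a joint passes its speed limit or range.

## Working session

There is one attempt and no reset: what is moved stays moved. The work goes in short steps, Python scripts to look and compute and a tool call to move; the robot and the scene stay as the last step left them, time stands still between calls to the robot, and variables do not carry over. Pictures are saved under pics/ and viewed, about 8 in all and at most 12, crops included, and the job is handed in when it is done.

Besides the shell and the picture viewer there is one more tool, called after ">>>" by a JSON object that holds its "method" and its "body". jog_arm: Moves the arm, as the interface text tells. Its arguments: {"type":"object","properties":{"steps":{"type":"array"}},"required":["steps"]}

```bash
mkdir -p pics; ls
cat > h.py <<'E'
from station import r
import numpy as np, cv2
from scipy.spatial.transform import Rotation as R
def T(s):
    M=np.eye(4); q=s["ee_rot"]; M[:3,:3]=R.from_quat([q[1],q[2],q[3],q[0]]).as_matrix(); M[:3,3]=s["ee_pos"]; return M
def snap(name,fn=None):
    s=r.read_state(); c=r.camera_params(name); im,d=r.snapshot(name)
    P=np.array(c["pose"]) if "pose" in c else T(s)@np.array(c["mount"])
    if fn:
        cv2.imwrite(f"pics/{fn}.png",im[:,:,::-1]); np.savez(f"pics/{fn}.npz",im=im,d=d,P=P,K=[c["fx"],c["fy"],c["cx"],c["cy"]])
    return im,d,P,c
def cloud(fn):
    z=np.load(f"pics/{fn}.npz"); fx,fy,cx,cy=z["K"]; d=z["d"]; v,u=np.mgrid[:480,:640]
    p=np.stack([(u-cx)/fx*d,(v-cy)/fy*d,d],-1)@z["P"][:3,:3].T+z["P"][:3,3]; p[d==0]=np.nan
    return z["im"],p
E
python3 - <<'E'
from h import *
for n in("scene","top"): 
    im,d,P,c=snap(n,n+"0"); print(n,P.round(3).tolist(),c["fx"])
s=r.read_state();print(s)
E
```

```text
pics
scene [[0.602, -0.549, 0.579, -0.567], [-0.798, -0.43, 0.422, -0.561], [0.017, -0.716, -0.697, 1.271], [0.0, 0.0, 0.0, 1.0]] 561.9226848547521
top [[-0.011, -0.988, 0.157, 0.241], [-1.0, 0.013, 0.011, 0.135], [-0.012, -0.156, -0.988, 1.197], [0.0, 0.0, 0.0, 1.0]] 467.89152114703154
{'t': 0.1, 'joint_pos': array([-1.27840895e+00,  1.31074286e-01,  1.48917397e+00, -4.09268309e-06,
        1.52296924e+00, -8.54064677e-02]), 'dq': array([-6.26197552e-04, -5.92834516e-04, -2.80083196e-03, -7.25993539e-05,
       -1.36786811e-03,  1.84970475e-03]), 'joint_efforts': array([ 1.33784113e-03, -5.61339855e+01, -4.93096876e+01,  7.68972980e-02,
        2.89613474e-02, -4.34585854e-05]), 'ee_pos': array([ 0.22119254, -0.55719829,  0.21769714]), 'ee_rot': array([-0.13220615, -0.69446771, -0.13334864,  0.69458928]), 'ft_force': array([-0.36115352, -0.04217805, -0.50529744]), 'moment': array([-0.00093823, -0.0123608 ,  0.04934172]), 'grip_width': 0.9986791730461985}
```

View pics/top0.png

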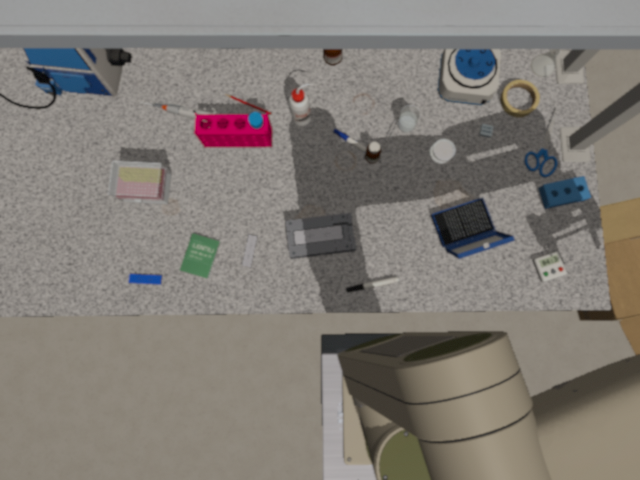

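View pics/scene0.png

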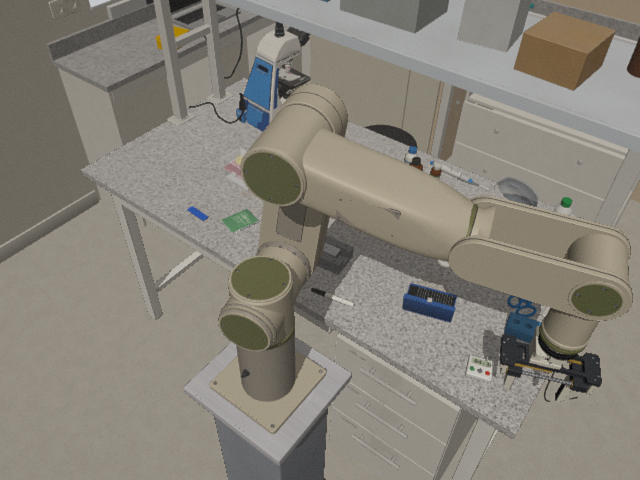

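The top view shows the grey holder at about (320,236), with its plate at (318,236), and the open blue slide box at (470,227). Its lid is on the robot side (485,245). Plate-like distractors are the light strip at (250,250) and the blue bar at (145,279). The blue block at (565,192) is something else. I'll confirm in enlarged crops.

Run:
```python
from h import *
im,p=cloud("top0")
def crop(u0,u1,v0,v1,w,h): return cv2.resize(im[v0:v1,u0:u1,::-1],(w,h),interpolation=cv2.INTER_CUBIC)
a=crop(280,360,205,265,400,300);b=crop(425,525,185,260,400,300);c=crop(120,280,220,340,400,300);d=crop(530,610,160,220,400,300)
cv2.imwrite("pics/c1.png",np.vstack([np.hstack([a,b]),np.hstack([c,d])]))
for u,v in [(318,236),(295,222),(350,222),(348,250),(290,252),(337,236),(250,250),(145,279),(468,222),(485,245),(450,215),(565,192)]: print(u,v,p[v,u].round(3))
```

```text
318 236 [0.44  0.163 0.044]
295 222 [0.476 0.22  0.045]
350 222 [0.474 0.082 0.046]
348 250 [0.405 0.088 0.034]
290 252 [0.4   0.232 0.046]
337 236 [0.439 0.115 0.047]
250 250 [0.411 0.337 0.017]
145 279 [0.341 0.608 0.004]
468 222 [ 0.475 -0.22   0.021]
485 245 [ 0.402 -0.229  0.113]
450 215 [ 0.494 -0.175  0.021]
565 192 [ 0.554 -0.48   0.007]
```

View pics/c1.png

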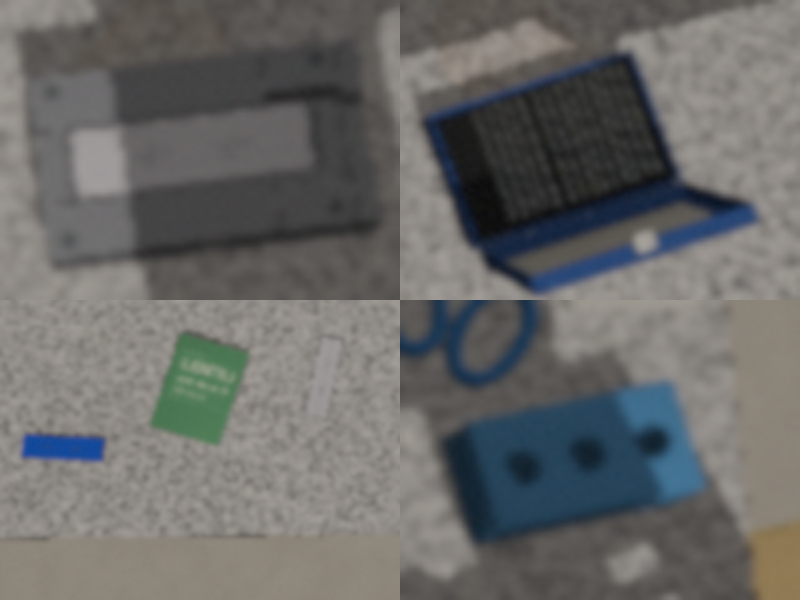

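Confirmed in the crop: the grey holder at (320,236) holds the larger, non-blue plate, with the thumb well at its right end (world -y). The small strip at (250,250) and the blue bar at (145,279) are distractors. The box is open and its lid leans towards the robot.

```bash
cat >> h.py <<'E'
def down(yaw,tilt=0):
    """tool x down, tool y at yaw; then leaned by tilt deg about world tool-y axis dir (body goes toward yaw+90 for +)"""
    y=np.array([np.cos(yaw),np.sin(yaw),0]); x=np.array([0,0,-1.]); M=np.stack([x,y,np.cross(x,y)],1)
    return R.from_rotvec(-np.radians(tilt)*y).as_matrix()@M
def goal(pos,Rm):
    s=r.read_state(); A=T(s); t=A[:3,:3].T@(np.array(pos)-A[:3,3]); rv=R.from_matrix(A[:3,:3].T@Rm).as_rotvec(degrees=True)
    print("goal",t.round(4),rv.round(2),"|t|",np.linalg.norm(t).round(3),"|r|",np.linalg.norm(rv).round(1)); return t,rv
def rect(p,m):
    q=p[m][:,:2].astype(np.float32); c,s,a=cv2.minAreaRect(q*1000); return np.round(c,1),np.round(s,1),round(a,2),len(q)
E
python3 - <<'E'
from h import *
im,p=cloud("top0")
def box(u0,u1,v0,v1,z0,z1):
    m=np.zeros((480,640),bool); m[v0:v1,u0:u1]=1
    return m&(p[...,2]>z0)&(p[...,2]<z1)
print("holder",rect(p,box(275,365,205,265,.035,.055)))
print("case",rect(p,box(425,525,190,260,.014,.03)))
s=r.read_state(); A=T(s); print(A.round(3)); print(np.degrees(np.arctan2(A[1,1],A[0,1])))
print(np.array(r.camera_params("wrist")["mount"]).round(3), r.camera_params("wrist")["fx"])
E
```

```text
holder (array([444.5, 156.4]), array([ 94.6, 168.1]), 6.55, 2261)
case (array([ 470.4, -210.7]), array([104.4, 141.6]), 17.58, 2128)
[[-0.     0.369 -0.929  0.221]
 [ 0.002 -0.929 -0.369 -0.557]
 [-1.    -0.002 -0.     0.218]
 [ 0.     0.     0.     1.   ]]
-68.35398975657438
[[-0.001 -0.243  0.97  -0.167]
 [ 1.     0.     0.001 -0.001]
 [-0.001  0.97   0.243 -0.067]
 [ 0.     0.     0.     1.   ]] 383.5221374548326
```

Run:
```python
from h import *
goal([.47,-.18,.22],down(np.radians(18)))
```

```text
goal [-0.0018 -0.2588 -0.3704] [-8.635e+01 -8.000e-02  7.000e-02] |t| 0.452 |r| 86.4
```

>>> {"method": "jog_arm", "body": {"steps": [[0, -0.259, -0.37, -86.4, 0, 0, 0.0], [0, -0.259, -0.37, -86.4, 0, 0, 0.0], [0, -0.259, -0.37, -86.4, 0, 0, 0.0], [0, -0.259, -0.37, -86.4, 0, 0, 0.0], [0, -0.259, -0.37, -86.4, 0, 0, 0.0], [0, -0.259, -0.37, -86.4, 0, 0, 0.0], [0, -0.259, -0.37, -86.4, 0, 0, 0.0], [0, -0.259, -0.37, -86.4, 0, 0, 0.0]]}}

```text
t: 0.9
ee_pos: [0.4418, -0.2216, 0.2184]
ee_rot: [0.503, 0.497, 0.503, -0.497]
ft_force: [1.2, 1.1, -0.1]
grip_width: 0.361
```

>>> {"method": "jog_arm", "body": {"steps": [[0, 0, 0, -17, 0, 0, 0], [0, 0, 0, -17, 0, 0, 0], [0, 0, 0, -17, 0, 0, 0], [0, 0, 0, -17, 0, 0, 0], [0, 0, 0, -17, 0, 0, 0]]}}

```text
t: 1.4
ee_pos: [0.4411, -0.2239, 0.2185]
ee_rot: [0.569, 0.42, 0.569, -0.42]
ft_force: [0.9, -0.1, 0.7]
grip_width: 0.007
```

Run:
```python
from h import *
snap("wrist","w1"); print(r.read_state()["ee_pos"],r.read_state()["t"]); goal([.47,-.18,.22],down(np.radians(18)))
```

```text
[ 0.44107102 -0.22395972  0.2185359 ] 1.45
goal [-0.0015  0.0406 -0.0334] [-0.81 -0.01  0.01] |t| 0.053 |r| 0.8
```

View pics/w1.png

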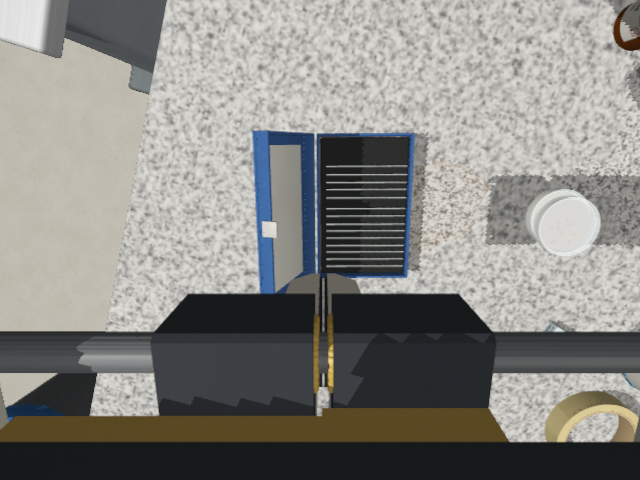

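The wrist view shows the box rim from about (316,134) to (413,133) along the top, with the bottom right corner at (407,277). The open lid is to the left, at cols 255-315.

Run:
```python
from h import *
im,p=cloud("w1"); z=np.load("pics/w1.npz"); fx,fy,cx,cy=z["K"];P=z["P"]
def pl(u,v,h):
    d=P[:3,:3]@np.array([(u-cx)/fx,(v-cy)/fy,1]); return P[:3,3]+d*(h-P[2,3])/d[2]
C=[pl(u,v,.022) for u,v in[(316,134),(413,133),(407,277)]]
for c in C: print(c.round(4))
print(np.linalg.norm(C[1]-C[0]),np.linalg.norm(C[2]-C[1]))
e=C[1]-C[2]; print("front edge yaw of +y:",np.degrees(np.arctan2(e[1],e[0]))-90, "centre",((C[0]+C[2])/2).round(4))
m=np.zeros((480,640),bool); m[120:285,300:425]=1
hsv=cv2.cvtColor(im,cv2.COLOR_RGB2HSV)
zz=p[...,2]; print("insert z",np.nanmedian(zz[170:240,340:390]),"bench",np.nanmedian(zz[300:330,520:600]))
mm=m&(zz>.014)&(zz<.032); print(rect(p,mm))
# edges by depth/blue rows
bl=(hsv[...,0]>100)&(hsv[...,0]<130)&(hsv[...,1]>120)&mm
bl[:,:330]=0; print("front strip blue",rect(p,bl))
# lid free edge top
ml=np.zeros((480,640),bool); ml[120:300,245:316]=1; ml&=(zz>.05)&(zz<.13)
q=p[ml]; print("lid z max",q[:,2].max(), "min x", q[:,0].min(), q[q[:,2]>.1].mean(0))
```

```text
[ 0.4129 -0.1541  0.022 ]
[ 0.4973 -0.1271  0.022 ]
[ 0.5404 -0.2594  0.022 ]
0.08861092843829169 0.13917342946452407
front edge yaw of +y: 18.01092758724711 centre [ 0.4766 -0.2068  0.022 ]
insert z 0.018515643866677534 bench 0.0010726501640891395
(array([ 468.8, -208.8]), array([105.1, 139.5]), 17.33, 15177)
front strip blue (array([ 483.1, -204.6]), array([ 76.4, 139.1]), 18.1, 1027)
lid z max 0.11399862080679046 min x 0.37094527445447567 [ 0.39413387 -0.21969448  0.10705283]
```

Run:
```python
from h import *
goal([.449,.115,.20],down(np.radians(6.8)))
```

```text
goal [ 0.0186  0.1077 -0.3215] [ 1.039e+01 -1.000e-02  1.000e-02] |t| 0.34 |r| 10.4
```

>>> {"method": "jog_arm", "body": {"steps": [[0.019, 0.108, -0.3215, 10.4, 0, 0, 0.0], [0.019, 0.108, -0.3215, 10.4, 0, 0, 0.0], [0.019, 0.108, -0.3215, 10.4, 0, 0, 0.0], [0.019, 0.108, -0.3215, 10.4, 0, 0, 0.0], [0.019, 0.108, -0.3215, 10.4, 0, 0, 0.0], [0.019, 0.108, -0.3215, 10.4, 0, 0, 0.0], [0.019, 0.108, -0.3215, 10.4, 0, 0, 0.0], [0.019, 0.108, -0.3215, 10.4, 0, 0, 0.0]]}}

```text
t: 2.25
ee_pos: [0.4475, 0.1199, 0.1993]
ee_rot: [0.53, 0.468, 0.531, -0.467]
ft_force: [-0.7, -0.3, 0.0]
grip_width: 0.005
```

>>> {"method": "jog_arm", "body": {"steps": [[0, 0, 0, 0, 0, 0, 0], [0, 0, 0, 0, 0, 0, 0]]}}

```text
t: 2.45
ee_pos: [0.4484, 0.1145, 0.1997]
ee_rot: [0.529, 0.469, 0.529, -0.469]
ft_force: [0.0, -0.7, 0.8]
grip_width: 0.005
```

Run:
```python
from h import *
im,*_=snap("wrist","w2"); print(r.read_state()["ee_pos"],r.read_state()["t"])
cv2.imwrite("pics/w2c.png",cv2.resize(im[100:340,220:460,::-1],(600,600),interpolation=cv2.INTER_CUBIC))
```

```text
[0.44844984 0.11422929 0.19971355] 2.5
```

View pics/w2c.png

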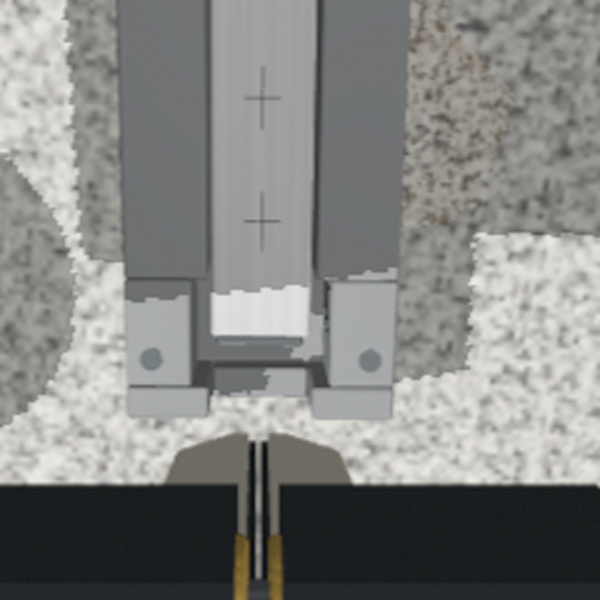

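The crop shows the plate's -y end from (305,234) to (343,234) in full-image pixels, the thumb well beyond it, and the closed fingertips below.

Run:
```python
from h import *
z=np.load("pics/w2.npz"); fx,fy,cx,cy=z["K"];P=z["P"]
def pl(u,v,h=.044):
    d=P[:3,:3]@np.array([(u-cx)/fx,(v-cy)/fy,1]); return P[:3,3]+d*(h-P[2,3])/d[2]
f=lambda a,b:pl(220+a/2.5,100+b/2.5)
a,b=f(212,336),f(307,336); c,d=f(211,0),f(316,0)
print(a,b,np.linalg.norm(a-b),c,d,np.linalg.norm(c-d)); e=(c+d-a-b)/2; print("yaw",np.degrees(np.arctan2(e[1],e[0]))-90)
x1,x2=f(262,98),f(262,220); e=x1-x2; print(x1,x2,"cross yaw",np.degrees(np.arctan2(e[1],e[0]))-90)
u=e/np.linalg.norm(e); m=(a+b)/2; print("press",m+12*u/1000,"centre",m+.06*u,"lift",m+.105*u,"cross mid",(x1+x2)/2)
im,p=cloud("w2"); print(np.nanmedian(p[110:200,315:335,2]))
```

```text
[0.43398357 0.10298409 0.044     ] [0.46660074 0.10695174 0.044     ] 0.03285759755180201 [0.42165801 0.21212234 0.044     ] [0.45478161 0.21615555 0.044     ] 0.033368241855353926
yaw 6.310240717344342
[0.44142554 0.18415958 0.044     ] [0.4462629  0.14481902 0.044     ] cross yaw 7.009979268719505
press [0.44882765 0.11687822 0.044     ] centre [0.44296962 0.16451941 0.044     ] lift [0.43747772 0.20918303 0.044     ] cross mid [0.44384422 0.1644893  0.044     ]
0.04471179674727971
```

>>> {"method": "jog_arm", "body": {"steps": [[0.05, 0.0005, -0.001, 0, 0, 0, 0], [0.1, 0.0005, -0.001, 0, 0, 0, 0], [0.135, 0.0005, -0.001, 0, 0, 0, 0], [0.15, 0.0005, -0.001, 0, 0, 0, 0], [0.15, 0.0005, -0.001, 0, 0, 0, 0]]}}

```text
t: 3.0
ee_pos: [0.4463, 0.1147, 0.0468]
ee_rot: [0.528, 0.468, 0.53, -0.471]
ft_force: [0.5, -0.2, 0.2]
grip_width: 0.006
```

>>> {"method": "jog_arm", "body": {"steps": [[0.007, 0, 0.0, 0, 0, 0, 0], [0.011, 0, 0.002, 0, 0, 0, 0], [0.015, 0, 0.004, 0, 0, 0, 0], [0.019, 0, 0.006, 0, 0, 0, 0], [0.022, 0, 0.007, 0, 0, 0, 0], [0.025, 0, 0.008, 0, 0, 0, 0], [0.025, 0, 0.008, 0, 0, 0, 0]]}}

```text
t: 3.7
ee_pos: [0.4513, 0.1095, 0.0279]
ee_rot: [0.53, 0.47, 0.529, -0.467]
ft_force: [-10.1, 0.2, 29.0]
grip_width: 0.005
```

>>> {"method": "jog_arm", "body": {"steps": [[-0.05, 0, 0, 0, 0, 0, 0], [-0.1, 0, 0, 0, 0, 0, 0], [-0.17, 0, 0.0, 0, 0, 0, 0.06], [-0.17, 0, 0.0, 0, 0, 0, 0.06], [-0.17, 0, 0.0, 0, 0, 0, 0.06]]}}

```text
t: 4.2
ee_pos: [0.4522, 0.1091, 0.1992]
ee_rot: [0.531, 0.471, 0.528, -0.466]
ft_force: [0.8, -0.1, -0.5]
grip_width: 0.215
```

Run:
```python
from h import *
im,*_=snap("wrist","w3"); s=r.read_state(); print(s["ee_pos"],s["t"],s["ft_force"])
im,p=cloud("w3")
z=np.load("pics/w3.npz"); fx,fy,cx,cy=z["K"];P=z["P"]
o=np.array([.4434,.164,0]); th=np.radians(6.7); Rh=R.from_euler("z",th).as_matrix()
q=(p-o)@Rh
for y in range(-70,80,10):
    m=(abs(q[...,0])<.012)&(abs(q[...,1]-y/1000)<.002); print(y,m.sum(),(np.nanmedian(q[m][:,2])*1000).round(1) if m.any() else None)
```

```text
[0.45074856 0.1088348  0.19631887] 4.25 [-0.39361248  0.46865013 -0.61586151]
-70 49 6.6
-60 362 229.4
-50 394 232.8
-40 251 290.9
-30 6061 319.6
-20 1057 300.5
-10 142 44.1
0 138 47.9
10 153 51.8
20 161 55.8
30 154 59.6
40 191 63.5
50 57 56.4
60 140 6.8
70 169 44.6
```

The plate is tipped: its top slope is 0.39, so about 0.37 rad, which matches the stop. Next is the leaned grasp. Leaning the tool outward keeps the gripper body clear of the open lid during placing.

Run:
```python
from h import *
im,p=cloud("w3"); o=np.array([.4434,.164,0]); Rh=R.from_euler("z",6.7,degrees=True).as_matrix(); q=(p-o)@Rh
for y in (15,25,35):
    m=(abs(q[...,1]-y/1000)<.002)&(abs(q[...,2]-(.0478+.39*y/1000))<.004)&(abs(q[...,0])<.03); x=q[m][:,0]; print(y,x.min().round(4),x.max().round(4))
g=o+Rh@[0,.0369,.0568]; print(g)
goal(g+[0,0,.07],down(np.radians(6.7),16))
```

```text
15 -0.0167 0.0167
25 -0.0163 0.017
35 -0.0168 0.0166
[0.43909485 0.200648   0.0568    ]
goal [ 0.0695 -0.0006 -0.0925] [  0.28 -16.01  -0.26] |t| 0.116 |r| 16.0
```

>>> {"method": "jog_arm", "body": {"steps": [[0.03, 0, -0.045, 0, -8, 0, 0.06], [0.0695, -0.0005, -0.0925, 0, -16, 0, 0.06], [0.0695, -0.0005, -0.0925, 0, -16, 0, 0.06], [0.0695, -0.0005, -0.0925, 0, -16, 0, 0.06], [0.0695, -0.0005, -0.0925, 0, -16, 0, 0.06]]}}

```text
t: 4.75
ee_pos: [0.4359, 0.2001, 0.1225]
ee_rot: [0.598, 0.396, 0.452, -0.53]
ft_force: [0.6, -0.7, 0.0]
grip_width: 0.635
```

Run:
```python
from h import *
s=r.read_state(); print(s["t"],s["ee_pos"],s["grip_width"],s["joint_pos"].round(2))
goal([.4391,.2006,.0568],down(np.radians(6.7),16))
```

```text
4.75 [0.43593642 0.20010943 0.12250418] 0.6352297621935662 [ 0.52  0.    1.83 -0.26  1.43  0.45]
goal [ 0.0631  0.0035 -0.0183] [0.51 0.1  0.15] |t| 0.066 |r| 0.5
```

>>> {"method": "jog_arm", "body": {"steps": [[0.025, 0.001, -0.008, 0, 0, 0, 0.06], [0.045, 0.002, -0.014, 0, 0, 0, 0.06], [0.06, 0.002, -0.018, 0, 0, 0, 0.06], [0.06, 0.002, -0.018, 0, 0, 0, 0.06], [0.06, 0.002, -0.018, 0, 0, 0, 0.06], [0.06, 0.002, -0.018, 0, 0, 0, 0.06]]}}

```text
t: 5.35
ee_pos: [0.4407, 0.2014, 0.0639]
ee_rot: [0.598, 0.4, 0.45, -0.529]
ft_force: [-0.1, 0.3, -0.1]
grip_width: 0.646
```

Run:
```python
from h import *
goal([.4391,.2006,.0568],down(np.radians(6.7),16))
im,*_=snap("wrist","w4"); print(r.read_state()["ft_force"])
```

```text
goal [ 0.007  -0.0017 -0.0013] [ 0.23 -0.05 -0.18] |t| 0.007 |r| 0.3
[-0.26309642 -0.02375502 -0.29333584]
```

View pics/w4.png

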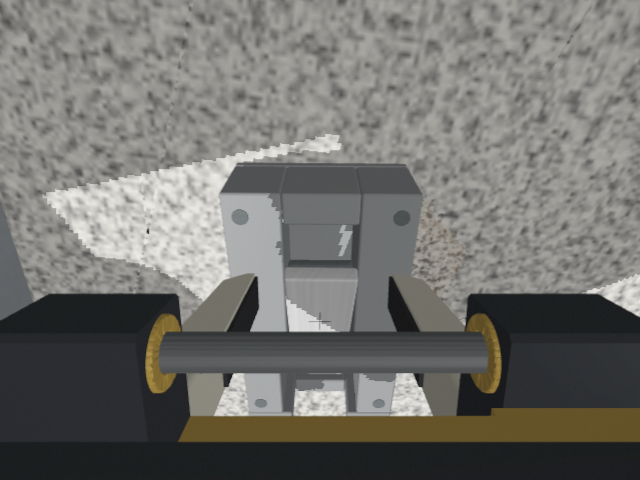

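The view shows the raised plate end at (320,270), centred between the fingertips at cols 255 and 390. I'll lower the last 6.5 mm and close.

>>> {"method": "jog_arm", "body": {"steps": [[0.0065, -0.0015, -0.0015, 0, 0, 0, 0.06], [0.0065, -0.0015, -0.0015, 0, 0, 0, 0.06], [0.0065, -0.0015, -0.0015, 0, 0, 0, 0.02], [0.0065, -0.0015, -0.0015, 0, 0, 0, 0.02], [0.0065, -0.0015, -0.0015, 0, 0, 0, 0.02], [0.0065, -0.0015, -0.0015, 0, 0, 0, 0.02], [0.0065, -0.0015, -0.0015, 0, 0, 0, 0.02], [0.0065, -0.0015, -0.0015, 0, 0, 0, 0.02]]}}

```text
t: 6.2
ee_pos: [0.4383, 0.2009, 0.0559]
ee_rot: [0.598, 0.399, 0.451, -0.529]
ft_force: [1.3, 0.0, 0.8]
grip_width: 0.36
```

Run:
```python
from h import *
s=r.read_state(); print(s["ee_pos"],s["grip_width"]*93,s["ft_force"])
A=T(s); print("up 0.09 in tool",A[:3,:3].T@[0,0,.09], "along plate dir .04", A[:3,:3].T@ (R.from_euler("z",6.7,degrees=True).as_matrix()@[0,.93*.04,.366*.04]))
```

```text
[0.43833657 0.2009129  0.05593998] 33.50777547908434 [1.25273063 0.03601551 0.81549634]
up 0.09 in tool [-8.65161962e-02  1.83589219e-05  2.47981340e-02] along plate dir .04 [-0.02432301  0.00020015 -0.03172571]
```

>>> {"method": "jog_arm", "body": {"steps": [[-0.01, 0, 0.0028, 0, 0, 0, 0.02], [-0.02, 0, 0.0055, 0, 0, 0, 0.02], [-0.03, 0, 0.0083, 0, 0, 0, 0.02], [-0.045, 0, 0.0124, 0, 0, 0, 0.02], [-0.06, 0, 0.0165, 0, 0, 0, 0.02], [-0.075, 0, 0.0207, 0, 0, 0, 0.02], [-0.085, 0, 0.0234, 0, 0, 0, 0.02], [-0.085, 0, 0.0234, 0, 0, 0, 0.02]]}}

```text
t: 7.0
ee_pos: [0.4393, 0.2024, 0.1464]
ee_rot: [0.599, 0.4, 0.45, -0.528]
ft_force: [0.2, -0.2, -0.5]
grip_width: 0.361
```

Run:
```python
from h import *
im,*_=snap("wrist","w5"); s=r.read_state(); print(s["ee_pos"],s["grip_width"]*93,s["ft_force"],s["t"])
```

```text
[0.43871682 0.20212121 0.14499261] 33.58077330750683 [-0.55296787 -0.12562878 -1.35519078] 7.05
```

View pics/w5.png

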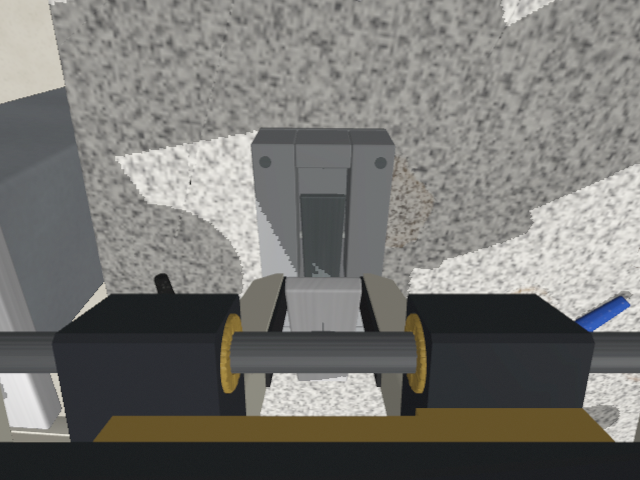

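The plate is held at (323,305), and the empty dark cradle is visible below it. Next I'll measure the plate plane in the tool frame from depth and plan the placing pose.

```bash
cat > plate.py <<'E'
from h import *
def plate(fn):
    """plate top-plane in tool frame: returns y-axis (toward held end), normal, end point (tool frame)"""
    z=np.load(f"pics/{fn}.npz"); im,p=cloud(fn); c=r.camera_params("wrist"); Mt=np.array(c["mount"]); A=z["P"]@np.linalg.inv(Mt)
    q=(p-A[:3,3])@A[:3,:3]
    m=(abs(q[...,1])<.013)&(q[...,0]>-.04)&(q[...,0]<.09)&(q[...,2]>-.04)&(q[...,2]<.12)
    m[:260]=0
    x,zz=q[m][:,0],q[m][:,2]
    f=np.polyfit(zz,x,1)
    for _ in range(5):
        e=abs(np.polyval(f,zz)-x); k=e<max(.0015,np.median(e)); f=np.polyfit(zz[k],x[k],1)
    print("n",m.sum(),k.sum(),"slope",f,"deg",np.degrees(np.arctan(f[0])),"z range",np.percentile(zz[k],[0,.5,99.5,100]))
    return f,zz[k],A
if __name__=="__main__":
    import sys; plate(sys.argv[1])
E
python3 plate.py w5
```

```text
n 3352 2650 slope [ 0.76929248 -0.00752003] deg 37.57081325850263 z range [-0.0069541  -0.00616538  0.08790833  0.08863017]
```

```bash
cat > place.py <<'E'
from h import *
import sys
ct=np.array([.0270,0.0003,.0383]); ang=37.57
def tgt(zc,dx=-.004,dy=.003,yaw=14.5):
    b=np.radians(18); C=np.array([.4766,-.2068,0]); ex=np.array([np.cos(b),np.sin(b),0]); ey=np.array([-np.sin(b),np.cos(b),0])
    Rg=down(np.radians(yaw),ang); return C+dx*ex+dy*ey+[0,0,zc]-Rg@ct, Rg
if __name__=="__main__":
    s=r.read_state(); print(s["t"],s["ee_pos"],s["grip_width"]*93,s["ft_force"],s["joint_pos"].round(2)); print(tgt(float(sys.argv[1]))[0]); goal(*tgt(float(sys.argv[1])))
E
python3 place.py .16
```

```text
7.05 [0.43871682 0.20212121 0.14499261] 33.58077330750683 [-0.55296787 -0.12562878 -1.35519078] [ 0.52 -0.02  1.8  -0.26  1.47  0.44]
[ 0.45985558 -0.15992969  0.15804778]
goal [ 0.0869 -0.0231  0.3516] [ -6.78 -21.58   3.3 ] |t| 0.363 |r| 22.9
```

>>> {"method": "jog_arm", "body": {"steps": [[0.003, -0.001, 0.014, -0.3, -0.9, 0.1, 0.02], [0.0105, -0.0028, 0.042, -0.8, -2.6, 0.4, 0.02], [0.02, -0.0053, 0.081, -1.6, -5, 0.8, 0.02], [0.03, -0.008, 0.123, -2.4, -7.6, 1.2, 0.02], [0.041, -0.011, 0.165, -3.2, -10.1, 1.6, 0.02], [0.051, -0.0135, 0.207, -4, -12.7, 2, 0.02], [0.0615, -0.0163, 0.249, -4.8, -15.3, 2.4, 0.02], [0.072, -0.019, 0.291, -5.6, -17.9, 2.8, 0.02]]}}

```text
t: 7.85
ee_pos: [0.4547, -0.1003, 0.1541]
ee_rot: [0.693, 0.291, 0.368, -0.548]
ft_force: [0.2, -0.2, -1.3]
grip_width: 0.359
```

```bash
python3 place.py .14
```

```text
7.85 [ 0.45465268 -0.1002959   0.15411164] 33.41074686974522 [ 0.20326921 -0.17164127 -1.30885621] [ 0.13 -0.28  2.12 -0.62  1.29  0.07]
[ 0.45985558 -0.15992969  0.13804778]
goal [ 0.0465 -0.0086  0.0401] [-0.98 -3.5   0.7 ] |t| 0.062 |r| 3.7
```

>>> {"method": "jog_arm", "body": {"steps": [[0.018, -0.003, 0.016, -0.4, -1.4, 0.3, 0.02], [0.034, -0.006, 0.029, -0.7, -2.6, 0.5, 0.02], [0.0465, -0.0086, 0.0401, -1, -3.5, 0.7, 0.02], [0.0465, -0.0086, 0.0401, -1, -3.5, 0.7, 0.02], [0.0465, -0.0086, 0.0401, -1, -3.5, 0.7, 0.02], [0.0465, -0.0086, 0.0401, -1, -3.5, 0.7, 0.02]]}}

```text
t: 8.45
ee_pos: [0.4609, -0.1572, 0.1388]
ee_rot: [0.709, 0.272, 0.349, -0.549]
ft_force: [0.6, 0.1, -1.3]
grip_width: 0.36
```

```bash
python3 - <<'E'
from h import *
im,*_=snap("wrist","w6")
E
python3 plate.py w6; python3 place.py .05
```

```text
n 3338 2634 slope [ 0.77086445 -0.00800515] deg 37.62735212266975 z range [-0.00627016 -0.00590843  0.08818374  0.08911553]
8.5 [ 0.46122009 -0.15705675  0.13899725] 33.20460111231287 [ 0.68968031 -0.1981602  -1.07340749] [ 0.03 -0.27  2.17 -0.7   1.18  0.03]
[ 0.45985558 -0.15992969  0.04804778]
goal [ 0.0737 -0.0023 -0.0533] [-0.12 -0.15 -0.13] |t| 0.091 |r| 0.2
```

View pics/w6.png

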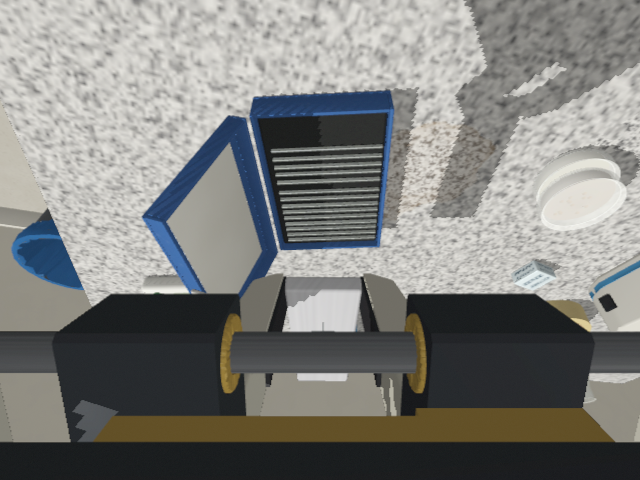

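The plate is still held at 37.6° (no slip) over the open box. The box rim corners read about (255,115), (390,111), (380,246) and (277,250). I'll cross-check the box pose with them.

Run:
```python
from h import *
z=np.load("pics/w6.npz"); fx,fy,cx,cy=z["K"];P=z["P"]
def pl(u,v,h):
    d=P[:3,:3]@np.array([(u-cx)/fx,(v-cy)/fy,1]); return P[:3,3]+d*(h-P[2,3])/d[2]
c=[pl(u,v,.022) for u,v in[(255,115),(390,111),(380,246),(277,250)]]
for k in c: print(k.round(4))
print(np.mean(c,0), [np.linalg.norm(c[i]-c[i-1]).round(4) for i in range(4)])
e=(c[0]+c[1]-c[2]-c[3]); print(np.degrees(np.arctan2(e[1],e[0]))-90)
```

```text
[ 0.4164 -0.1522  0.022 ]
[ 0.4967 -0.1287  0.022 ]
[ 0.5407 -0.2593  0.022 ]
[ 0.4521 -0.288   0.022 ]
[ 0.47649127 -0.2070562   0.022     ] [np.float64(0.1404), np.float64(0.0837), np.float64(0.1377), np.float64(0.0931)]
16.64252148632292
```

>>> {"method": "jog_arm", "body": {"steps": [[0.02, -0.001, -0.014, 0, 0, 0, 0.02], [0.045, -0.002, -0.032, 0, 0, 0, 0.02], [0.065, -0.0023, -0.046, 0, 0, 0, 0.02], [0.0737, -0.0023, -0.053, 0, 0, 0, 0.02], [0.0737, -0.0023, -0.053, 0, 0, 0, 0.02], [0.0737, -0.0023, -0.053, 0, 0, 0, 0.02]]}}

```text
t: 9.1
ee_pos: [0.4605, -0.1604, 0.0491]
ee_rot: [0.709, 0.272, 0.349, -0.548]
ft_force: [-0.0, -0.2, -1.5]
grip_width: 0.359
```

```bash
python3 place.py .0245
```

```text
9.1 [ 0.46052399 -0.16043987  0.04905128] 33.38279492418665 [-0.01251367 -0.15392839 -1.49666531] [ 0.03 -0.11  2.22 -0.77  1.02  0.19]
[ 0.45985558 -0.15992969  0.02254778]
goal [ 0.0206 -0.0006 -0.0166] [-0.13 -0.11 -0.15] |t| 0.027 |r| 0.2
```

>>> {"method": "jog_arm", "body": {"steps": [[0.005, -0.0003, -0.004, 0, 0, 0, 0.02], [0.01, -0.0006, -0.008, 0, 0, 0, 0.02], [0.015, -0.0006, -0.012, 0, 0, 0, 0.02], [0.0185, -0.0006, -0.015, 0, 0, 0, 0.02], [0.0185, -0.0006, -0.015, 0, 0, 0, 0.02], [0.0185, -0.0006, -0.015, 0, 0, 0, 0.02]]}}

```text
t: 9.7
ee_pos: [0.4589, -0.1602, 0.024]
ee_rot: [0.709, 0.272, 0.349, -0.549]
ft_force: [0.7, -0.1, 0.2]
grip_width: 0.36
```

```bash
python3 place.py .0245
```

```text
9.7 [ 0.45886829 -0.16017778  0.0240373 ] 33.44826806928848 [ 0.69533267 -0.10881441  0.16371205] [ 0.03 -0.05  2.22 -0.8   0.97  0.24]
[ 0.45985558 -0.15992969  0.02254778]
goal [ 0.0012  0.001  -0.0009] [-0.12 -0.14 -0.07] |t| 0.002 |r| 0.2
```

>>> {"method": "jog_arm", "body": {"steps": [[0.0008, 0, -0.0006, 0, 0, 0, 0.02], [0.0015, 0, -0.0012, 0, 0, 0, 0.02], [0.0015, 0, -0.0012, 0, 0, 0, 0.02], [0.0015, 0, -0.0012, 0, 0, 0, 0.02]]}}

```text
t: 10.1
ee_pos: [0.4593, -0.1602, 0.0227]
ee_rot: [0.709, 0.272, 0.349, -0.549]
ft_force: [-1.5, 0.5, 2.2]
grip_width: 0.359
```

```bash
python3 place.py .0245
```

```text
10.1 [ 0.4593493  -0.16016722  0.02270733] 33.3540582398861 [-1.45779039  0.47473233  2.20942981] [ 0.03 -0.05  2.22 -0.8   0.97  0.24]
[ 0.45985558 -0.15992969  0.02254778]
goal [ 0.0001  0.0005 -0.0002] [-0.15 -0.12 -0.12] |t| 0.001 |r| 0.2
```

Light contact (about +3.5 N). I'll release with a limited opening, then check.

>>> {"method": "jog_arm", "body": {"steps": [[0, 0, 0, 0, 0, 0, 0.036], [0, 0, 0, 0, 0, 0, 0.039], [0, 0, 0, 0, 0, 0, 0.042], [0, 0, 0, 0, 0, 0, 0.043], [0, 0, 0, 0, 0, 0, 0.043]]}}

```text
t: 10.6
ee_pos: [0.4595, -0.1601, 0.0227]
ee_rot: [0.709, 0.272, 0.349, -0.549]
ft_force: [0.8, 0.3, 5.0]
grip_width: 0.458
```

```bash
python3 - <<'E'
from h import *
im,*_=snap("wrist","w7")
E
python3 plate.py w7; python3 place.py .0245
```

```text
n 4165 2149 slope [ 0.67473335 -0.00312545] deg 34.00885272668443 z range [-0.01806787 -0.01725073  0.02918801  0.02934239]
10.65 [ 0.45942811 -0.16014057  0.02266011] 43.17169987610595 [1.60370132 0.90667511 5.17425083] [ 0.03 -0.05  2.22 -0.8   0.97  0.24]
[ 0.45985558 -0.15992969  0.02254778]
goal [ 0.      0.0005 -0.0001] [-0.15 -0.12 -0.13] |t| 0.0 |r| 0.2
```

>>> {"method": "jog_arm", "body": {"steps": [[-0.01, 0, 0, 0, 0, 0, 0.043], [-0.03, 0, 0, 0, 0, 0, 0.043], [-0.06, 0, 0, 0, 0, 0, 0.043], [-0.1, 0, 0, 0, 0, 0, 0.043], [-0.12, 0, 0, 0, 0, 0, 0.02], [-0.12, 0, 0, 0, 0, 0, 0.0], [-0.12, 0, 0, 0, 0, 0, 0.0]]}}

```text
t: 11.35
ee_pos: [0.4403, -0.0893, 0.117]
ee_rot: [0.709, 0.272, 0.35, -0.548]
ft_force: [-1.0, 0.1, -0.0]
grip_width: 0.252
```

Run:
```python
from h import *
im,*_=snap("wrist","w8"); s=r.read_state(); print(s["ee_pos"],s["t"],s["joint_pos"].round(2))
im,p=cloud("w8"); b=np.radians(18); Rc=R.from_euler("z",198,degrees=True).as_matrix(); q=(p-[.4766,-.2068,0])@Rc
m=(abs(q[...,0])<.035)&(abs(q[...,1])<.062)&(q[...,2]>.012)&(q[...,2]<.05)
for y in range(-60,61,20):
    k=m&(abs(q[...,1]-y/1000)<.004)&(abs(q[...,0]-.004)<.012); print(y,k.sum(),np.nanmedian(q[k][:,2]) if k.any() else None)
goal([.30,-.27,.16],down(np.radians(18)))
```

```text
[ 0.43971391 -0.08977211  0.11630126] 11.4 [ 0.21 -0.25  2.2  -0.69  1.25  0.2 ]
-60 408 0.024140989826261075
-40 186 0.026468255691579165
-20 166 0.026414658014575182
0 147 0.026490567013196187
20 128 0.02650589250914666
40 107 0.026659997885454256
60 37 0.02626639961098809
goal [ 0.05   -0.1802  0.1376] [-3.43 37.39  1.1 ] |t| 0.232 |r| 37.6
```

View pics/w8.png

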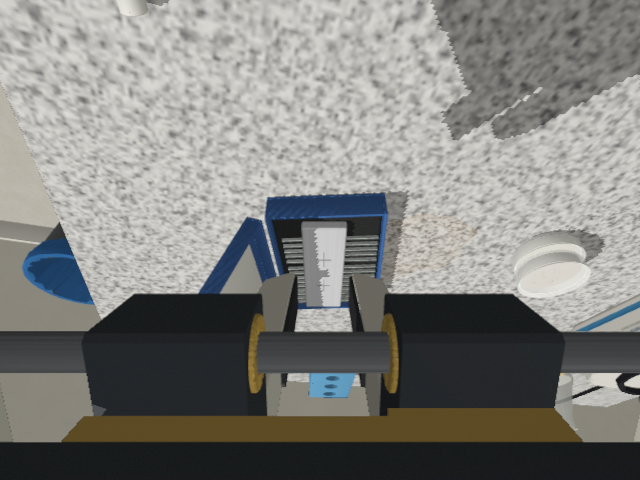

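The plate lies flat in the box: its top is level along the length, and it appears at (325,262) between the walls. I'll now go behind the lid on the robot side to swing it over.

Run:
```python
from h import *
goal([.40,-.16,.22],down(np.radians(18)))
goal([.358,-.245,.22],down(np.radians(18)))
```

```text
goal [-0.0471 -0.0559  0.1092] [-3.43 37.39  1.1 ] |t| 0.131 |r| 37.6
goal [-0.0036 -0.1178  0.1663] [-3.43 37.39  1.1 ] |t| 0.204 |r| 37.6
```

>>> {"method": "jog_arm", "body": {"steps": [[-0.036, -0.01, 0.032, -0.7, 7.5, 0.2, 0.0], [-0.0471, -0.04, 0.075, -1.4, 15, 0.4, 0.0], [-0.0471, -0.0559, 0.1092, -2.1, 22.5, 0.7, 0.0], [-0.025, -0.087, 0.138, -2.8, 30, 0.9, 0.0], [-0.0036, -0.1178, 0.1663, -3.4, 37.4, 1.1, 0.0], [-0.0036, -0.1178, 0.1663, -3.4, 37.4, 1.1, 0.0], [-0.0036, -0.1178, 0.1663, -3.4, 37.4, 1.1, 0.0]]}}

```text
t: 12.1
ee_pos: [0.3535, -0.2532, 0.2199]
ee_rot: [0.568, 0.421, 0.57, -0.42]
ft_force: [-1.8, 0.6, 0.0]
grip_width: 0.005
```

Run:
```python
from h import *
s=r.read_state(); print(s["ee_pos"],s["t"],s["joint_pos"].round(2),s["grip_width"])
goal([.358,-.245,.085],down(np.radians(18)))
im,*_=snap("wrist","w9"); im,p=cloud("w9"); Rc=R.from_euler("z",198,degrees=True).as_matrix(); q=(p-[.4766,-.2068,0])@Rc
k=(q[...,2]>.05)&(q[...,2]<.13)&(q[...,0]>.04)&(q[...,0]<.12)&(abs(q[...,1])<.08); print(k.sum(), q[k].min(0),q[k].max(0))
```

```text
[ 0.3535422  -0.25321738  0.2198987 ] 12.1 [-0.74 -0.33  1.92  0.    1.56 -1.04] 0.00511645639987189
goal [ 0.1349  0.0067 -0.0061] [-0.94 -0.18  0.  ] |t| 0.135 |r| 1.0
3129 [ 0.05566733 -0.07111544  0.05038681] [0.08991571 0.06778196 0.1141375 ]
```

>>> {"method": "jog_arm", "body": {"steps": [[0.04, 0.0, -0.006, 0, 0, 0, 0], [0.085, 0.002, -0.006, 0, 0, 0, 0], [0.12, 0.004, -0.006, 0, 0, 0, 0], [0.13, 0.005, -0.006, 0, 0, 0, 0], [0.13, 0.005, -0.006, 0, 0, 0, 0]]}}

```text
t: 12.65
ee_pos: [0.3607, -0.2353, 0.089]
ee_rot: [0.571, 0.416, 0.573, -0.415]
ft_force: [0.5, -0.3, 0.0]
grip_width: 0.006
```

>>> {"method": "jog_arm", "body": {"steps": [[0, 0.015, 0, 0, 0, 0, 0], [0, 0.03, 0, 0, 0, 0, 0], [0, 0.045, 0, 0, 0, 0, 0], [0, 0.06, 0, 0, 0, 0, 0], [0, 0.075, 0, 0, 0, 0, 0], [0, 0.085, 0, 0, 0, 0, 0], [0, 0.095, 0, 0, 0, 0, 0]]}}

```text
t: 13.35
ee_pos: [0.4537, -0.2078, 0.0919]
ee_rot: [0.573, 0.416, 0.571, -0.415]
ft_force: [-0.5, -0.1, 1.4]
grip_width: 0.003
```

>>> {"method": "jog_arm", "body": {"steps": [[-0.03, -0.02, 0, 0, 0, 0, 0], [-0.07, -0.05, 0, 0, 0, 0, 0], [-0.1, -0.06, 0, 0, 0, 0, 0], [-0.13, -0.06, -0.03, 0, 0, 0, 0], [-0.13, -0.06, -0.05, 0, 0, 0, 0], [-0.13, -0.06, -0.05, 0, 0, 0, 0], [-0.13, -0.06, -0.05, 0, 0, 0, 0], [-0.13, -0.06, -0.05, 0, 0, 0, 0]]}}

```text
t: 14.15
ee_pos: [0.3795, -0.1795, 0.2206]
ee_rot: [0.572, 0.416, 0.572, -0.415]
ft_force: [-0.6, 0.7, -0.2]
grip_width: 0.002
```

>>> {"method": "jog_arm", "body": {"steps": [[0, 0, 0, 0, 0, 0, 0], [0, 0, 0, 0, 0, 0, 0], [0, 0, 0, 0, 0, 0, 0], [0, 0, 0, 0, 0, 0, 0], [0, 0, 0, 0, 0, 0, 0], [0, 0, 0, 0, 0, 0, 0], [0, 0, 0, 0, 0, 0, 0], [0, 0, 0, 0, 0, 0, 0]]}}

```text
t: 14.95
ee_pos: [0.3794, -0.1792, 0.2213]
ee_rot: [0.573, 0.416, 0.571, -0.415]
ft_force: [1.1, -0.0, -0.9]
grip_width: 0.008
```

>>> {"method": "jog_arm", "body": {"steps": [[0, 0, 0, 0, 0, 0, 0], [0, 0, 0, 0, 0, 0, 0], [0, 0, 0, 0, 0, 0, 0], [0, 0, 0, 0, 0, 0, 0], [0, 0, 0, 0, 0, 0, 0], [0, 0, 0, 0, 0, 0, 0], [0, 0, 0, 0, 0, 0, 0], [0, 0, 0, 0, 0, 0, 0]]}}

```text
t: 15.75
ee_pos: [0.3794, -0.1792, 0.2213]
ee_rot: [0.572, 0.416, 0.571, -0.415]
ft_force: [0.5, 0.5, -0.3]
grip_width: 0.007
```

>>> {"method": "jog_arm", "body": {"steps": [[0, 0, 0, 0, 0, 0, 0], [0, 0, 0, 0, 0, 0, 0], [0, 0, 0, 0, 0, 0, 0], [0, 0, 0, 0, 0, 0, 0], [0, 0, 0, 0, 0, 0, 0], [0, 0, 0, 0, 0, 0, 0], [0, 0, 0, 0, 0, 0, 0], [0, 0, 0, 0, 0, 0, 0]]}}

```text
t: 16.55
ee_pos: [0.3794, -0.1792, 0.2213]
ee_rot: [0.572, 0.416, 0.571, -0.415]
ft_force: [-0.1, 0.5, -0.8]
grip_width: 0.005
```

Run:
```python
from h import *
im,*_=snap("wrist","w10"); s=r.read_state(); print(s["ee_pos"],s["t"])
im,p=cloud("w10"); Rc=R.from_euler("z",198,degrees=True).as_matrix(); q=(p-[.4766,-.2068,0])@Rc
for x in range(-40,60,10):
    k=(abs(q[...,0]-x/1000)<.003)&(abs(q[...,1])<.06)&(q[...,2]<.12); print(x,k.sum(),np.nanmedian(q[k][:,2]).round(4) if k.any() else None)
```

```text
[ 0.37940996 -0.17918043  0.22124265] 16.6
-40 338 0.0523
-30 528 0.0506
-20 535 0.0488
-10 532 0.047
0 527 0.0451
10 528 0.0431
20 533 0.0413
30 523 0.0394
40 507 0.0375
50 467 0.0009
```

View pics/w10.png

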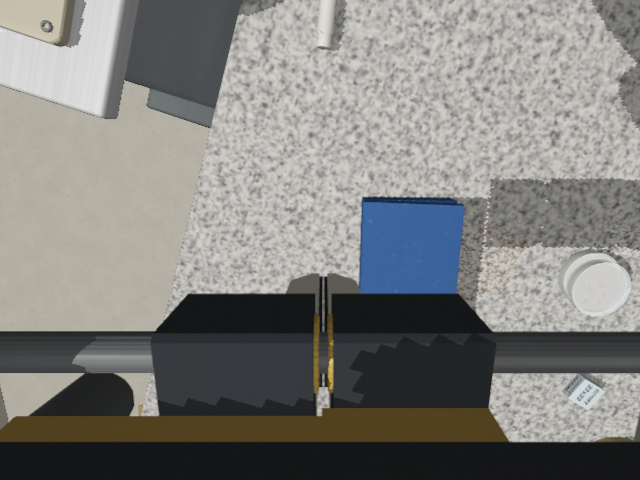

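The lid is at about 0.18 rad and still going down. I'll wait and re-measure.

>>> {"method": "jog_arm", "body": {"steps": [[0, 0, 0, 0, 0, 0, 0], [0, 0, 0, 0, 0, 0, 0], [0, 0, 0, 0, 0, 0, 0], [0, 0, 0, 0, 0, 0, 0], [0, 0, 0, 0, 0, 0, 0], [0, 0, 0, 0, 0, 0, 0], [0, 0, 0, 0, 0, 0, 0], [0, 0, 0, 0, 0, 0, 0]]}}

```text
t: 17.4
ee_pos: [0.3794, -0.1792, 0.2213]
ee_rot: [0.572, 0.416, 0.571, -0.415]
ft_force: [-0.1, -0.4, -0.1]
grip_width: 0.007
```

>>> {"method": "jog_arm", "body": {"steps": [[0, 0, 0, 0, 0, 0, 0], [0, 0, 0, 0, 0, 0, 0], [0, 0, 0, 0, 0, 0, 0], [0, 0, 0, 0, 0, 0, 0]]}}

```text
t: 17.8
ee_pos: [0.3794, -0.1791, 0.2212]
ee_rot: [0.572, 0.416, 0.571, -0.415]
ft_force: [0.8, -0.4, -0.3]
grip_width: 0.01
```

```bash
cat > lid.py <<'E'
from h import *
im,*_=snap("wrist","w11"); print(r.read_state()["t"])
im,p=cloud("w11"); Rc=R.from_euler("z",198,degrees=True).as_matrix(); q=(p-[.4766,-.2068,0])@Rc
k=(abs(q[...,0])<.038)&(abs(q[...,1])<.06)&(q[...,2]<.12)&(q[...,2]>.02); f=np.polyfit(q[k][:,0],q[k][:,2],1); print("lid angle",-np.arctan(f[0]),"z mid",f[1])
E
python3 lid.py
```

```text
17.85
lid angle -0.00027733624112656754 z mid 0.036072993942324806
```

```bash
python3 -c "
from station import r
print(r.close_job())"
```

```text
the job is handed in; nothing more can be done
None
```

The plate is lying flat in the slide box with the lid shut, and the job is handed in at about 18 s of the 67 s allowed. The hand-in itself reports no verdict.

- **Tipping:** I pressed the plate at the thumb-notch end. Depth showed a top slope of 0.39 (about 0.37 rad), and it stayed tipped after I let go. At the stop I pressed harder than needed, about 29 N with 10 N sideways.
- **Lift and placing:** I grasped the raised end with the tool leaning outward, so the gripper body would clear the open lid. The plate did not slip on the way over. The fingertips touched the insert lightly (2–5 N) as I lowered and let go. The plate's top then read level at about 26.5 mm, against an expected 25.5 mm with roughly 1 mm of camera bias.
- **Lid:** I pushed it over from behind. It was still at 0.18 rad on the first check, so I waited. The last check read 0.00 rad with its top at 36 mm (nominal 35), and the gripper was clear of everything.

One depth fit of the plate's angle, taken with the fingers still around it just after release, read 34° instead of 37.6°. I put that down to finger and insert points mixed into the fit, and the check after backing off showed the plate flat.

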